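Strike the marking punch, index the dividing plate three clicks and hold it

ROBOT

A 6-joint arm with a two-finger parallel gripper is mounted at the origin on the work surface. World frame = base frame: x ahead of the robot, y to its left, z up, the work surface at z = 0. Lengths are in m, angles in degrees, forces in N, time in s.
With the tool pointing down it reaches from about 0.25 to 0.725 m from the base axis. Payload 9.7 kg.
Tool frame: the origin (TCP) lies between the finger pads; the fingertips stand 19 mm ahead of it and the grasp point (between the pads) is the TCP; x points along the fingers, y is the direction in which the jaws open and shut, and the axes are right-handed (so a half turn about x gives the same grasp; the last joint's range is limited). The gripper opens to 85 mm and grips with 20 to 120 N. Pads are 22 mm wide; open, the fingers measure 114 mm over their backs; the gripper's body (76 mm by 85 mm) begins 54 mm behind the grasp point. The pads swing forward as they close: fully open they stand 13 mm farther back than shut.
Start: joints at [-63.369, 4.979, 10.078, 95.1, 0, 90], TCP at [0.247, -0.492, 0.25] pointing down, gripper open.
Joint ranges: [-179.16, 179.16], [-48.56, 103.87], [-65.8, 70.77], [-126.05, 130.52], [-82.76, 87.17], [-180, 180]. Speed limits (degrees/s): [127.2, 127.2, 147.25, 180, 180, 180].

INTERFACE

Orientations are given as [roll, pitch, yaw] about the fixed x, y, z axes, in that order (R = Rz(yaw) Ry(pitch) Rx(roll)).
In Python, from workcell import bot gives the robot as it stands. The module is installed in compiled form; this text tells all that it offers.
- The arm moves only by the shell command python3 -m handwheel 'ROWS' [FORCE]. ROWS is JSON, a list of rows, each a list of 7 numbers: the turn, a rotation vector about the tool's x, y, z in degrees, then the shift along the tool's x, y, z in m, then the closure, from -1 (fully open) to 1 (shut), so that 0 is half open. In form: [[ax, ay, az, dx, dy, dz, fingers], ...]. A call has 1 to 20 rows; each row is the pose to reach, as a shift and turn from the pose commanded when the call began, along the tool's axes at that moment; what a row does not reach only later rows make up. A row lasts 1/8 s, in which the tool goes at most 62.5 mm and 10.7 degrees, less where a joint would pass 70% of its speed; a pose out of reach is approached as far as the arm can. A call with a gripper value outside its range is refused whole. The fingers move at their own pace and stop on an object; FORCE is the grip in N (left out, the last holds). Time passes only in rows, so rows that repeat a pose let the fingers close. It gives the time, the measured TCP pose, the force and the opening at its end, in the units of the state.
- bot.get_obs(): the state, without advancing time (a new reading comes with each control period).
- bot.camera(name): name is "scene" or "top"; returns a dict with "frame" (384x512x3 uint8, red, green, blue), "fx", "fy", "cx", "cy" (pixels), "R" (3x3) and "t" (3): a world point X has camera coordinates R X + t. Camera axes: x right, y down, z forward; pixel columns grow to the right and rows downward; lengths in m; the calibration is good to about 2 mm. A picture is of the moment at which its call begins. There is no depth.
- bot.job_done(): hands the job in, once; it reports no verdict.
Trained networks look in a picture, given as the dict that the camera call returned (one of the last four; its "shot" number tells which), for a name from the list of things; names that differ only in an ending like _2 or _b are one class to them, and where a whole thing is asked for, a point or a joint stands for the part that bears it (a point fixed in the world has none). Each returns a list of dicts, best first, with "conf" (0 to 1); they miss things now and then, are a little off and sometimes report something else, mostly with a low value. They report only what shows in the picture. A call takes as long as a camera call. They do not tell look-alikes from the thing itself.
- bot.look_for(name, picture): "bbox" ([left, top, width, height] as shares, 0 to 1, of the picture: columns of its width, rows of its height, round what is visible of it).
- bot.tip_of(name, picture): "centre" ([column, row] as shares, 0 to 1, of the picture: columns of its width, rows of its height: a listed point, or the origin of a listed thing).
The state is a dict: "time": time; "q": joint angles; "qd": joint speeds; "joint_efforts": joint torques, N m; "ee_pos": TCP position; "tcp_rot": TCP orientation; "wrist_force": force on the tool from outside, world axes, zero at the start; "torque": the same for the moment, N m; "opening": finger opening in m.
Only numpy, scipy, OpenCV 4.12 (cv2) and the standard library are available. Lean on these libraries where they do the work, as an engineer would, in place of code of your own. Each camera call takes 0.05 s, during which the arm holds its last target.

TASK

On the marking fixture, strike the sprung punch fully down with a brisk tap of the maul to mark the brass blank, then lay the maul back in its wooden rest. Next grip the black bar knob and turn the dividing plate clockwise (seen from above), feeling the roller click from notch to notch, to the third notch and not past it, leaving the other things on the bench alone. Finish while still gripping the knob, holding the plate at rest in that third notch for the next blow.

Things in the scene. Friction and masses are not known exactly. Their poses are not given: they have to be found in the camera images.
- fixture: Fixed grey marking fixture, base 130 x 250 x 16 mm. Origin: on the bench, on the vertical axis of the steel dividing plate (136 mm across, 18 rim notches, top at z = 60 mm, brass blank on it); z up. The punch is 50 mm from the axis along own +y, held by a grey C-frame (column 44 x 26 mm at y = +96 mm, arm top z = 99 mm, bush top 101 mm); the roller detent is at -y.
- dividing_plate (a joint): Plate angle, rad: 0 at the start, seated in a notch; grows clockwise seen from above. A sprung roller seats every 20 degrees: first, second, third notch at 0.349, 0.698, 1.047. About 0.2 N m turns it out of a notch; half way to the next the torque falls to nothing, then the roller pulls the plate on into that notch. No end stop: it can turn on past the third.
- bar_knob: Black bar knob on top of the plate's spindle, turns with the plate about the fixture's axis. Bar 64 mm long (own x), 18 mm thick (own y), 32 mm high. Origin: centre of the bar, on the axis, 168 mm above the bench. Below it a steel spindle 18 mm across. At the start the bar lies square to the direction of the punch.
- punch_head: Round steel head of the sprung marking punch, 20 mm across, 8 mm high. Origin: centre of its flat top, 133 mm above the bench when up; z up. It slides straight down.
- punch (a joint): How far the punch is pressed down, m: 0 up, 0.016 fully down with its tip on the blank. Its spring takes about 2 N to start and 4 N when fully down, and lifts the punch again when it is free. A slow press does not count as a tap: drive it down at 0.1 to 0.3 m/s (over 0.04 m/s is needed), right through to the bottom.
- maul: Loose round stamping maul, 0.27 to 0.49 kg: white nylon barrel head 46 mm across, 60 mm long; flat-sided wooden handle 115 mm long, 20 mm wide (own y), 24 mm high (own z). It strikes with the side of its head. Origin: on its axis where handle meets head, about its balance point; own x points to the head (head x = 0 to +60 mm, handle 0 to -115 mm). It starts level in its rest, axis 62 mm up.
- maul_rest: Fixed wooden rest, board 180 x 70 x 12 mm with two uprights 12 mm thick, open to the top: a V under the middle of the maul's head (x = +30 mm), a flat saddle with flared lips under the handle (x = -88 mm); the handle between is free for the fingers. Origin: on the bench, below the maul's origin when it lies in place; x along the maul to its head. The maul in place has its axis 62 mm above.
- jar: Bystander: small glass jar with black cap, 48 mm across, 55 mm high, origin centre of underside. Leave alone.
- bench_block: Bystander: steel bench block 65 x 65 x 22 mm, origin centre of underside. Leave alone.
- loupe: Bystander: black eye loupe 38 mm across, 34 mm high, origin centre of underside. Leave alone.
- maul_head (a point): Centre of the maul's barrel head, on its axis, 30 mm ahead of the maul's origin.
Not all that is in view belongs to the job. Several things have the shape of the maul; the one meant has the colours described above.

How it is judged (in metres and radians):
On the way, in this order (a step that is already met when the one before it is completed fails the run):
1. the held maul strikes the punch: it drives it downwards briskly, the plate still in its first position (value of joint punch between 0.0008 and 0.0124 m and velocity of joint punch above 0.04 m/s and distance between maul_head and punch_head below 0.048 m and contact force between each of the fingers, the arm and punch_head below 0.1 N and contact force between the fingers and maul above 1 N and value of joint dividing_plate between -0.12 and 0.12 rad).
2. the same blow takes the punch down to the blank (value of joint punch above 0.0125 m and distance between maul_head and punch_head below 0.048 m and contact force between each of the fingers, the arm and punch_head below 0.1 N and contact force between the fingers and maul above 1 N and value of joint dividing_plate between -0.12 and 0.12 rad).
3. the maul lies in its rest, let go, before the plate is turned (horizontal distance between maul and maul_rest below 0.018 m and z of maul in the frame of maul_rest below 0.07 m and contact force between the fingers and maul below 0.1 N and linear speed of maul below 0.02 m/s and value of joint dividing_plate below 0.17 rad), for 0.2 s.
4. the plate, turned clockwise by the knob, sits in the third notch (value of joint dividing_plate between 0.967 and 1.127 rad and contact force between the fingers and bar_knob above 2 N), for 0.2 s.
At the end, for the whole second after the job is handed in: The fingers still grip the bar knob (more than 2 N) and hold the plate at rest in the third notch clockwise (1.047 rad within 0.08); the punch is up again; the maul lies level on both uprights of its rest, within 18 mm of its place along the rest and 8 mm in height (all of step 4 and velocity of joint dividing_plate between -0.05 and 0.05 rad/s and value of joint punch below 0.0015 m and horizontal distance between maul and maul_rest below 0.018 m and z of maul in the frame of maul_rest between 0.054 and 0.07 m and angle between the x axis of maul and the x axis of maul_rest, either way round below 0.12 rad and linear speed of maul below 0.02 m/s); the arm keeps its last pose, push and grip.
It fails at once if the plate is turned past the third notch, on towards the fourth (value of joint dividing_plate above 1.222 rad).
It fails at once if the plate is turned the wrong way out of its notch (value of joint dividing_plate below -0.175 rad).
It fails at once if the jar, the bench block or the loupe is displaced (distance of any of jar, bench_block, loupe from where it was at the start of the episode above 0.03 m).
It also fails if it takes over 54 s, if anything falls off the work surface, if the arm or the gripper's body presses on something with over 40 N, if the wrist force passes 120 N, or if a joint passes its speed limit or range.

## Working session

There is one attempt and no reset: what is moved stays moved. The work goes in short steps, Python scripts to look and compute and a shell command to move; the robot and the scene stay as the last step left them, time stands still between calls to the robot, and variables do not carry over. Pictures are saved under pics/ and viewed, and the job is handed in when it is done.

```bash
mkdir -p pics
python3 - <<'E'
from workcell import bot
import cv2, numpy as np, pickle
o=bot.get_obs(); print(o)
for n in ("scene","top"):
    c=bot.camera(n); cv2.imwrite(f"pics/{n}0.png",c["frame"][:,:,::-1]); print(n,c["fx"],c["fy"],c["cx"],c["cy"],np.round(c["R"],3).tolist(),np.round(c["t"],3).tolist())
    pickle.dump(c,open(f"{n}0.pkl","wb"))
    for k in ["fixture","bar_knob","punch_head","maul","maul_rest","jar","bench_block","loupe","maul_head","dividing_plate"]:
        print(k,[(np.round(np.array(d["centre"])*[512,384],1).tolist(),round(d["conf"],2)) for d in bot.tip_of(k,c)][:5] )
E
```

```text
{'time': 0.0, 'q': array([-6.33687306e+01,  5.00899070e+00,  1.00331763e+01,  9.50997076e+01,
        5.43497822e-04,  8.99997597e+01]), 'qd': array([-0.01854641,  0.01522749, -0.00229708, -0.04412962,  0.03341141,
        0.04567683]), 'joint_efforts': array([ 9.26453286e-04, -5.20389783e+01,  4.64802575e+01,  1.62798178e-02,
        1.09761070e-04, -3.70775172e-05]), 'ee_pos': array([ 0.24644136, -0.49145628,  0.24959185]), 'tcp_rot': array([-90.41256532,  89.92447613, 116.21894405]), 'wrist_force': array([ 0.37421856,  0.18637733, -0.05420568]), 'torque': array([-0.00935838,  0.01390986, -0.01301605]), 'opening': 0.08585839390063824}
scene 353.1939367524808 353.1939367524808 252.7166796471429 194.40085757428594 [[0.628, 0.779, 0.002], [0.513, -0.412, -0.753], [-0.585, 0.473, -0.658]] [-0.393, -0.126, 1.39]
fixture [([180.0, 271.0], 0.88), ([336.9, 234.3], 0.39)]
bar_knob [([170.4, 229.2], 0.63), ([339.1, 232.1], 0.6)]
punch_head [([189.1, 231.9], 0.42)]
maul [([287.6, 159.4], 0.87), ([340.3, 184.5], 0.68), ([277.1, 195.3], 0.58), ([116.4, 225.6], 0.56)]
maul_rest [([274.1, 211.5], 0.8), ([272.9, 192.9], 0.2)]
jar [([342.2, 234.9], 0.56)]
bench_block [([295.6, 276.1], 0.56)]
loupe [([210.7, 346.3], 0.55)]
maul_head [([340.6, 187.4], 0.88), ([274.9, 196.7], 0.81), ([244.0, 179.3], 0.78), ([181.0, 273.2], 0.68), ([123.8, 224.0], 0.58)]Traceback (most recent call last):
  File "<stdin>", line 8, in <module>
ValueError: it knows: bar_knob, bench_block, fixture, jar, loupe, maul, maul_head, maul_rest, punch_head
```

Run:
```python
from workcell import bot
import cv2, numpy as np, pickle
for n in ("top",):
    c=bot.camera(n); cv2.imwrite(f"pics/{n}0.png",c["frame"][:,:,::-1]); print(n,c["fx"],c["fy"],c["cx"],c["cy"],np.round(c["R"],3).tolist(),np.round(c["t"],3).tolist())
    pickle.dump(c,open(f"{n}0.pkl","wb"))
    for k in ["fixture","bar_knob","punch_head","maul","maul_rest","jar","bench_block","loupe","maul_head"]:
        print(k,[(np.round(np.array(d["centre"])*[512,384],1).tolist(),round(d["conf"],2)) for d in bot.tip_of(k,c)][:5] )
```

```text
top 382.9133486633523 382.9133486633523 254.9315950226867 197.02501203031557 [[-0.022, -1.0, 0.017], [-0.981, 0.018, -0.193], [0.193, -0.021, -0.981]] [0.096, 0.55, 0.98]
fixture [([189.1, 145.0], 0.68), ([351.6, 208.1], 0.6)]
bar_knob [([367.0, 197.0], 0.77)]
punch_head [([350.1, 209.9], 0.69), ([343.1, 198.3], 0.6), ([212.1, 221.1], 0.45)]
maul [([385.5, 309.6], 0.89), ([132.8, 285.9], 0.82), ([207.8, 217.3], 0.79), ([122.6, 196.9], 0.56)]
maul_rest [([213.2, 219.3], 0.87)]
jar [([189.8, 146.3], 0.51), ([349.2, 209.9], 0.28)]
bench_block [([262.8, 137.3], 0.82)]
loupe [([360.0, 130.9], 0.52)]
maul_head [([133.4, 187.8], 0.87), ([375.8, 293.7], 0.83), ([215.5, 212.6], 0.77), ([212.3, 278.8], 0.77), ([121.3, 278.1], 0.61)]
```

View pics/scene0.png

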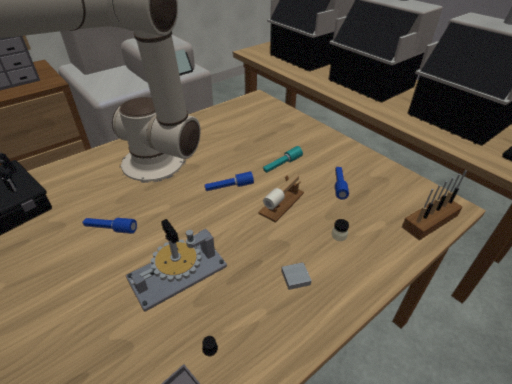

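```bash
sleep 2
```

```text
(no output)
```

View pics/top0.png

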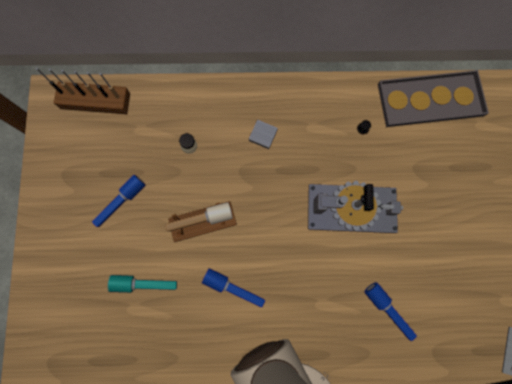

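The look-alikes of the maul in the top view are blue at (119,201), (233,288) and (390,311), teal at (142,284), and white-headed with a wooden handle at (205,217). Only the last has the white nylon and wood colours, and it lies in the rest. I'll confirm it in enlarged crops.

Run:
```python
import cv2,numpy as np
t=cv2.imread("pics/top0.png"); s=cv2.imread("pics/scene0.png")
a=cv2.resize(t[190:250,155:255],(800,480),interpolation=cv2.INTER_CUBIC)
b=cv2.resize(t[165:245,295:415],(780,520),interpolation=cv2.INTER_CUBIC)
cv2.imwrite("pics/c_maul.png",a); cv2.imwrite("pics/c_fix.png",b)
cv2.imwrite("pics/c_s1.png",cv2.resize(s[165:230,240:330],(800,578),interpolation=cv2.INTER_CUBIC))
cv2.imwrite("pics/c_s2.png",cv2.resize(s[210:310,120:240],(720,600),interpolation=cv2.INTER_CUBIC))
```

```text
(no output)
```

View pics/c_maul.png

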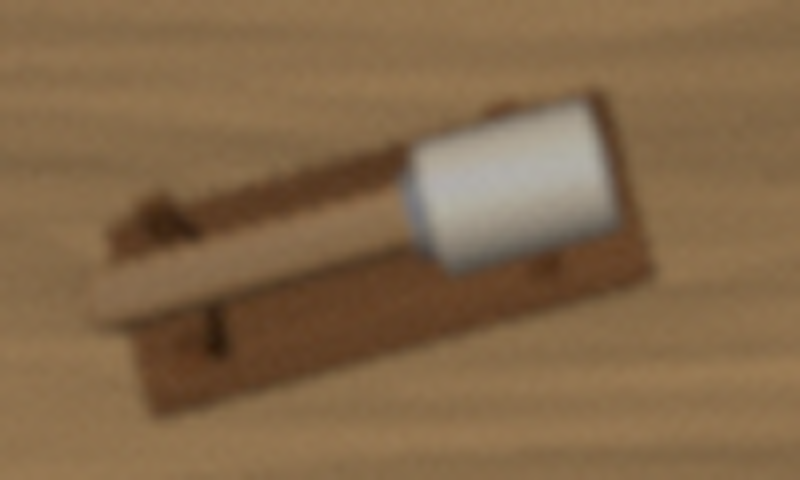

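View pics/c_fix.png

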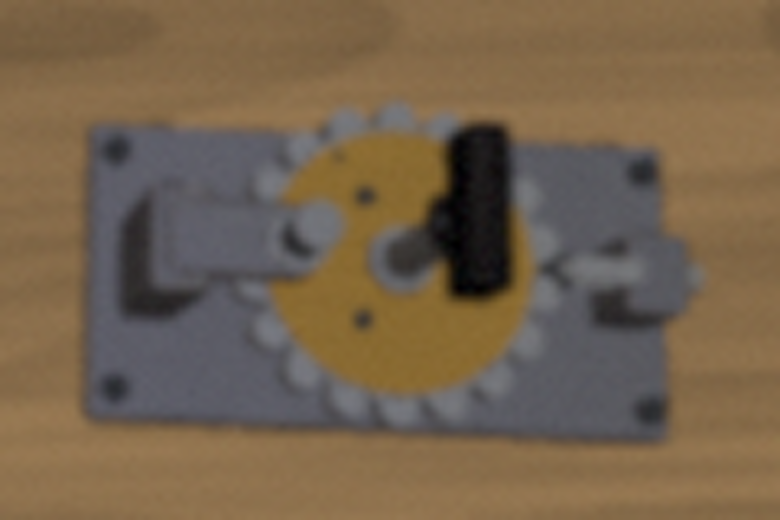

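View pics/c_s1.png

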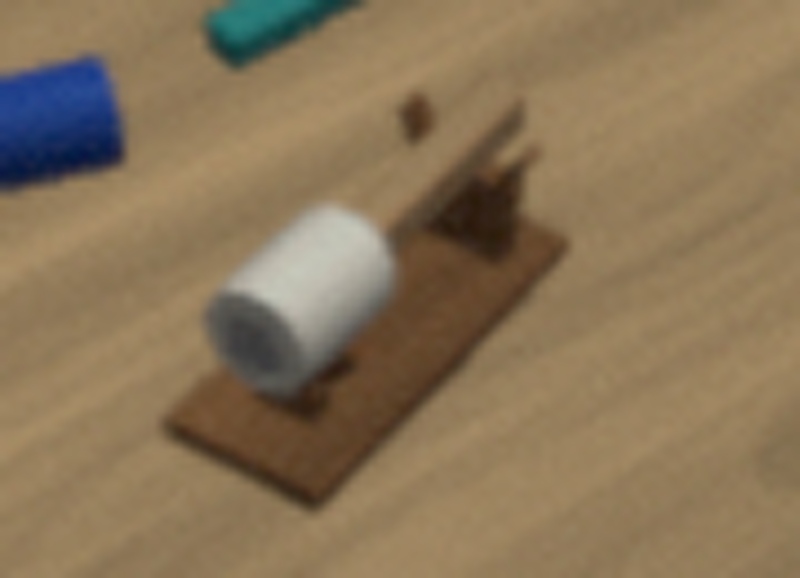

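View pics/c_s2.png

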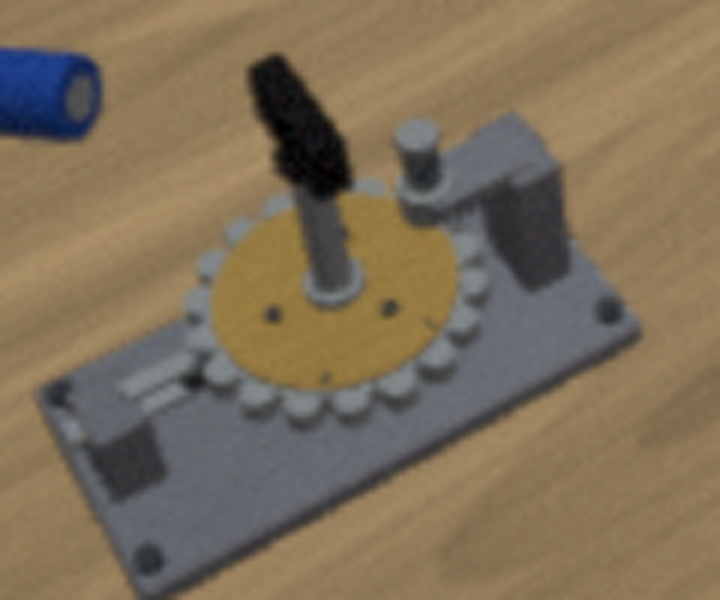

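The crops confirm it. The white barrel head with a wooden handle lies in the brown rest, centred near (210,216) in the top view. The fixture shows its column to the left (+y in world) and the knob at (368,197). Next I'll fit the poses.

```bash
cat > h.py <<'E'
import numpy as np, cv2, pickle
from scipy.optimize import least_squares
def proj(c,X):
    X=np.atleast_2d(X); p=X@np.array(c["R"]).T+np.array(c["t"])
    return np.c_[c["fx"]*p[:,0]/p[:,2]+c["cx"],c["fy"]*p[:,1]/p[:,2]+c["cy"]]
def back(c,uv,z):
    R=np.array(c["R"]);t=np.array(c["t"]); o=-R.T@t
    d=R.T@np.array([(uv[0]-c["cx"])/c["fx"],(uv[1]-c["cy"])/c["fy"],1]); return o+d*(z-o[2])/d[2]
E
python3 - <<'E'
from h import *
T=pickle.load(open("top0.pkl","rb"));S=pickle.load(open("scene0.pkl","rb"))
for c in (T,S): print("cam",-np.array(c["R"]).T@np.array(c["t"]))
ft=lambda u,v:(295+u/6.5,165+v/6.5)
fs=lambda u,v:(120+u/6,210+v/6)
print("base top corners"); 
for p in [(90,127),(657,150),(662,437),(88,418)]: print(back(T,ft(*p),.016)[:2].round(4))
print("scene corners")
for p in [(38,390),(515,115),(640,330),(155,592)]: print(back(S,fs(*p),.016)[:2].round(4))
print("punch top",back(T,ft(320,224),.133)[:2].round(4), "S",back(S,fs(418,133),.133)[:2].round(4))
print("knob ends top z.184",back(T,ft(478,130),.184)[:2].round(4),back(T,ft(480,290),.184)[:2].round(4))
print("plate ctr spindle base z.06",back(T,ft(403,250),.062)[:2].round(4))
mt=lambda u,v:(155+u/8,190+v/8)
k=800/90; ms=lambda u,v:(240+u/k,165+v/k)
print("maul axis")
for p in [(604,160),(425,210),(100,295)]: print(back(T,mt(*p),.062)[:2].round(4))
print("board")
for p in [(105,228),(600,88),(655,272),(155,415)]: print(back(T,mt(*p),.012)[:2].round(4))
for p in [(165,425),(315,508),(568,243)]: print("S",back(S,ms(*p),.012)[:2].round(4))
print("headend S",back(S,ms(252,347),.062)[:2].round(4))
for n,p in dict(jar=(188,146),block=(263,137),loupe=(363,130)).items(): print(n,back(T,p,.01)[:2].round(3))
for n,p in dict(blue1=(119,201),blue2=(233,288),blue3=(390,311),teal=(142,284)).items(): print(n,back(T,p,.01)[:2].round(3))
E
```

```text
cam [0.35260516 0.10721173 1.06612706]
cam [ 1.12526607 -0.4035771   0.82067698]
base top corners
[ 0.592  -0.0683]
[ 0.5773 -0.315 ]
[ 0.4525 -0.3055]
[ 0.4655 -0.0613]
scene corners
[ 0.4544 -0.3062]
[ 0.4466 -0.042 ]
[ 0.5992 -0.072 ]
[ 0.5822 -0.3107]
punch top [ 0.5256 -0.1353] S [ 0.5277 -0.1337]
knob ends top z.184 [ 0.55   -0.1823] [ 0.4909 -0.1784]
plate ctr spindle base z.06 [ 0.5273 -0.1873]
maul axis
[0.516  0.1511]
[0.5004 0.2103]
[0.4743 0.3165]
board
[0.5036 0.3257]
[0.5496 0.1544]
[0.4846 0.136 ]
[0.4388 0.3073]
S [0.49   0.1349]
S [0.5566 0.1497]
S [0.5102 0.3242]
headend S [0.518  0.1511]
jar [0.713 0.274]
block [0.737 0.057]
loupe [ 0.754 -0.236]
blue1 [0.556 0.464]
blue2 [0.312 0.149]
blue3 [ 0.243 -0.27 ]
teal [0.328 0.392]
```

```bash
cat >> h.py <<'E'
from scipy.spatial.transform import Rotation as Ro
def plan(o,pos,jaw=None,R1=None):
    """shift in tool axes and rotvec to reach TCP pos with fingers down, jaw (tool y) at angle jaw deg (mod 180)"""
    R=Ro.from_euler('xyz',o["tcp_rot"],degrees=True).as_matrix()
    x=np.array([0,0,-1.]); out=[]
    for j in ([jaw,jaw+180]):
        y=np.array([np.cos(np.radians(j)),np.sin(np.radians(j)),0]); G=np.c_[x,y,np.cross(x,y)]
        out.append((Ro.from_matrix(R.T@G).as_rotvec(degrees=True).round(2).tolist()))
    print("shift",(R.T@(np.array(pos)-o["ee_pos"])).round(4).tolist(),"rot",out)
def tooly(o):
    R=Ro.from_euler('xyz',o["tcp_rot"],degrees=True).as_matrix(); return np.degrees(np.arctan2(R[1,1],R[0,1])),R
E
python3 - <<'E'
from h import *
from workcell import bot
o=bot.get_obs(); a,R=tooly(o); print(a,R.round(3).tolist())
T=pickle.load(open("top0.pkl","rb"));S=pickle.load(open("scene0.pkl","rb"))
ft=lambda u,v:(295+u/6.5,165+v/6.5)
fs=lambda u,v:(120+u/6,210+v/6)
# fixture fit
pts=[(T,ft(90,127),(65,125,16)),(T,ft(657,150),(65,-125,16)),(T,ft(662,437),(-65,-125,16)),(T,ft(88,418),(-65,125,16)),
(T,ft(320,224),(0,50,133)),(S,fs(418,133),(0,50,133)),(S,fs(38,390),(-65,-125,16)),(S,fs(640,330),(65,125,16)),(S,fs(155,592),(65,-125,16)),
(T,ft(403,250),(0,0,62))]
def tr(q,P):
    P=np.array(P)/1000; c,s=np.cos(q[2]),np.sin(q[2]); return np.array([q[0]+c*P[0]-s*P[1],q[1]+s*P[0]+c*P[1],P[2]])
f=lambda q:np.concatenate([proj(c,tr(q,P))[0]-uv for c,uv,P in pts])
r=least_squares(f,[.52,-.187,-.05],loss='soft_l1'); print("fix",r.x[:2],np.degrees(r.x[2]),r.fun.round(1))
q=r.x
for p in [(0,0,168),(0,50,133)]: print(tr(q,p))
mt=lambda u,v:(155+u/8,190+v/8); k=800/90; ms=lambda u,v:(240+u/k,165+v/k)
pm=[(T,mt(604,160),(60,0,62)),(T,mt(425,210),(0,0,62)),(T,mt(100,295),(-115,0,62)),(S,ms(252,347),(60,0,62))]
f=lambda q:np.concatenate([proj(c,tr(q,P))[0]-uv for c,uv,P in pm])
r2=least_squares(f,[.50,.21,-1.3]); print("maul",r2.x[:2],np.degrees(r2.x[2]),r2.fun.round(1))
m=r2.x
g=tr(m,(-27,0,64)); print("grasp",g)
plan(o,[g[0],g[1],.20],np.degrees(m[2])+90)
im=T["frame"][:,:,::-1].copy(); im=cv2.resize(im,None,fx=4,fy=4,interpolation=cv2.INTER_CUBIC)
def poly(P,q,col,c=T):
    p=np.array([proj(c,tr(q,x))[0] for x in P])*4+1.5
    cv2.polylines(im,[p.astype(int)],True,col,1)
def circ(x,y,z,r): return [(x+r*np.cos(a),y+r*np.sin(a),z) for a in np.linspace(0,6.28,40)]
poly([(65,125,16),(65,-125,16),(-65,-125,16),(-65,125,16)],q,(0,0,255))
poly(circ(0,50,133,10),q,(0,255,0)); poly(circ(0,0,60,68),q,(255,0,0)); poly([(32,9,184),(32,-9,184),(-32,-9,184),(-32,9,184)],q,(0,255,255))
poly([(60,23,62),(60,-23,62),(0,-23,62),(0,23,62)],m,(0,0,255));poly([(0,10,74),(0,-10,74),(-115,-10,74),(-115,10,74)],m,(0,255,0))
cv2.imwrite("pics/ov1.png",im[660:980,1180:1660]);cv2.imwrite("pics/ov2.png",im[760:1000,620:1020])
E
```

```text
-63.3678098162564 [[0.0, 0.448, -0.894], [-0.0, -0.894, -0.448], [-1.0, 0.0, 0.0]]
fix [ 0.52362674 -0.18610855] -3.2247691931659794 [-1.2 -1.2 -0.3 -1.4  0.7  0.3 -1.3 -0.1  0.3 -0.3 -1.1  0.2 -0.8 -0.4
  1.3 -2.1 -1.5  0.7 -0.3  1.3]
[ 0.52362674 -0.18610855  0.168     ]
[ 0.5264394  -0.13618772  0.133     ]
maul [0.50174489 0.20841   ] -75.66355516485905 [ 0.3 -0.2  0.7 -0.5 -1.3  0.4 -0.5 -0.1]
grasp [0.49505927 0.23456917 0.064     ]
shift [0.0503, -0.5378, -0.5477] rot [[-77.7, 0.0, -0.0], [102.3, -0.0, -0.0]]
```

View pics/ov1.png

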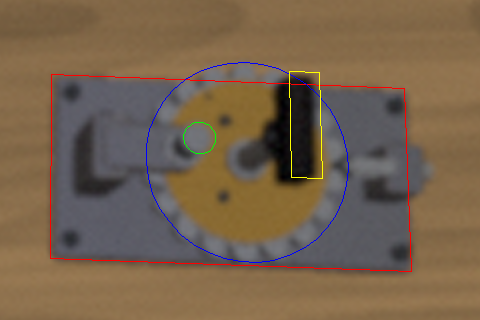

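View pics/ov2.png

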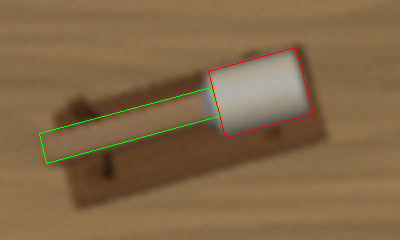

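The overlays match within 1–2 mm. The fixture is at about (0.5235, -0.186) with yaw -3.2°. The maul origin is at about (0.502, 0.208) with yaw -75.7°, and the grasp point is on the free handle 27 mm behind the head. Now moving above the handle.

```bash
python3 -m handwheel '[[-5,0,0,0.01,-0.03,-0.03,-1],[-12,0,0,0.02,-0.07,-0.07,-1],[-18,0,0,0.03,-0.11,-0.11,-1],[-24,0,0,0.04,-0.15,-0.15,-1],[-30,0,0,0.05,-0.19,-0.19,-1],[-36,0,0,0.05,-0.23,-0.23,-1],[-42,0,0,0.05,-0.27,-0.27,-1],[-48,0,0,0.05,-0.31,-0.31,-1],[-54,0,0,0.05,-0.35,-0.35,-1],[-60,0,0,0.05,-0.39,-0.39,-1],[-66,0,0,0.05,-0.43,-0.43,-1],[-72,0,0,0.05,-0.47,-0.475,-1],[-76,0,0,0.05,-0.51,-0.515,-1],[-77.7,0,0,0.05,-0.53,-0.54,-1],[-77.7,0,0,0.05,-0.538,-0.548,-1],[-77.7,0,0,0.05,-0.538,-0.548,-1]]' 60
python3 - <<'E'
from h import *
from workcell import bot
o=bot.get_obs(); print(o["q"].round(1),o["wrist_force"].round(2))
plan(o,[.495,.2345,.064],14.3)
c=bot.camera("top"); cv2.imwrite("pics/t1.png",cv2.resize(c["frame"][150:290,130:280,::-1],(600,560)))
c=bot.camera("scene"); cv2.imwrite("pics/s1.png",cv2.resize(c["frame"][100:240,200:350,::-1],(600,560)))
E
```

```text
time: 3.0
ee_pos: [0.4951, 0.2349, 0.2001]
tcp_rot: [-69.9, 90.0, -145.6]
wrist_force: [-0.5, -1.5, 0.2]
opening: 0.0854
[ 25.4   4.    3.4  89.5  -0.  101.1] [-0.47 -1.47  0.19]
shift [0.1361, -0.0, 0.0003] rot [[0.03, 0.02, 0.04], [-179.97, -0.07, 0.02]]
```

View pics/s1.png

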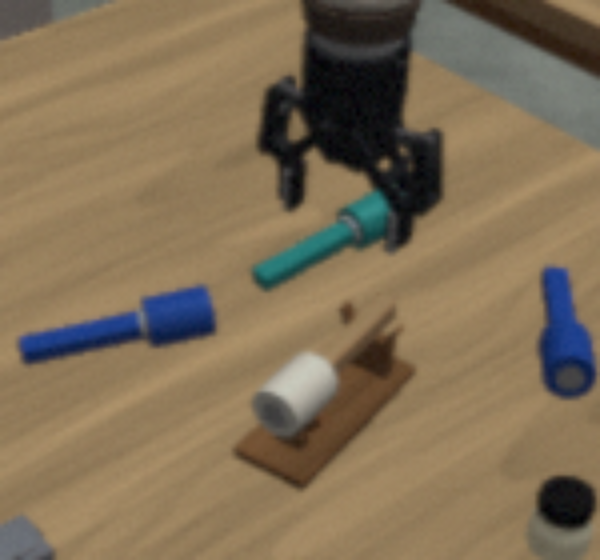

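The picture shows the gripper hovering above the handle at about (350,190), with the jaws straddling it and nothing disturbed. Descending and closing.

```bash
python3 -m handwheel '[[0,0,0,0.03,0,0,-1],[0,0,0,0.06,0,0,-1],[0,0,0,0.09,0,0,-1],[0,0,0,0.115,0,0,-1],[0,0,0,0.13,0,0,-1],[0,0,0,0.136,0,0,-1],[0,0,0,0.136,0,0,-1],[0,0,0,0.136,0,0,-0.3],[0,0,0,0.136,0,0,0.2],[0,0,0,0.136,0,0,0.6],[0,0,0,0.136,0,0,1],[0,0,0,0.136,0,0,1],[0,0,0,0.136,0,0,1],[0,0,0,0.136,0,0,1],[0,0,0,0.136,0,0,1]]' 90
python3 - <<'E'
from h import *
from workcell import bot
c=bot.camera("top"); cv2.imwrite("pics/t2.png",cv2.resize(c["frame"][150:290,130:280,::-1],(600,560)))
c=bot.camera("scene"); cv2.imwrite("pics/s2.png",cv2.resize(c["frame"][130:240,220:340,::-1],(600,550)))
E
```

```text
time: 4.97
ee_pos: [0.4952, 0.235, 0.0648]
tcp_rot: [129.4, 90.0, 53.7]
wrist_force: [-3.0, 0.1, 6.6]
opening: 0.0186
```

View pics/s2.png

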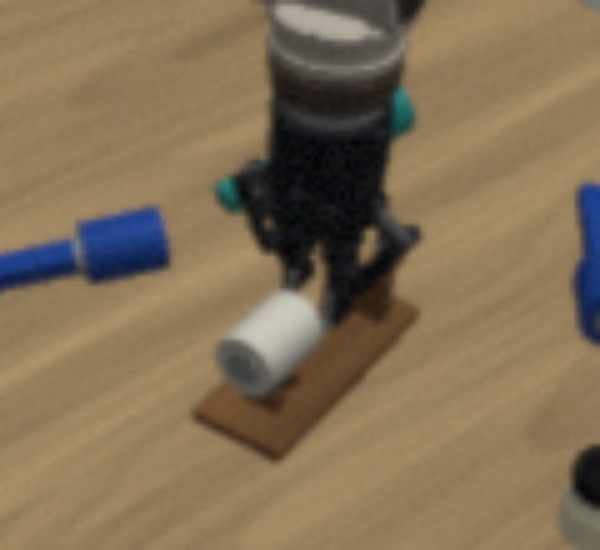

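The picture shows the fingers closed on the handle just behind the white head, which sits at about (270,340). The opening of 18.6 mm fits the 20 mm handle. I'll lift and carry it above the punch, with the head pointing from the column side towards the knob and the turn at 17.5°.

```bash
python3 -m handwheel '[[0,0,0,-0.01,0,0,1],[0,0,0,-0.03,0,0,1],[0,0,0,-0.06,0,0,1],[0,0,0,-0.1,0,0,1],[0,0,0,-0.14,0,0,1],[0,0,0,-0.165,0,0.01,1],[2,0,0,-0.176,-0.005,0.03,1],[5,0,0,-0.176,-0.01,0.06,1],[8,0,0,-0.176,-0.015,0.1,1],[11,0,0,-0.176,-0.02,0.14,1],[14,0,0,-0.176,-0.025,0.18,1],[16,0,0,-0.176,-0.03,0.22,1],[17.5,0,0,-0.176,-0.036,0.26,1],[17.5,0,0,-0.176,-0.04,0.285,1],[17.5,0,0,-0.176,-0.042,0.3,1],[17.5,0,0,-0.176,-0.042,0.307,1],[17.5,0,0,-0.176,-0.042,0.307,1],[17.5,0,0,-0.176,-0.042,0.307,1]]'
python3 - <<'E'
from h import *
from workcell import bot
o=bot.get_obs(); print(tooly(o)[0],o["wrist_force"].round(2),o["torque"].round(2))
c=bot.camera("top"); pickle.dump(c,open("top3.pkl","wb"));cv2.imwrite("pics/t3.png",cv2.resize(c["frame"][140:260,280:430,::-1],(750,600),interpolation=cv2.INTER_CUBIC))
c=bot.camera("scene"); pickle.dump(c,open("scene3.pkl","wb"));cv2.imwrite("pics/s3.png",cv2.resize(c["frame"][160:310,120:270,::-1],(600,600),interpolation=cv2.INTER_CUBIC))
E
```

```text
time: 7.32
ee_pos: [0.5305, -0.0722, 0.2403]
tcp_rot: [-146.4, 90.0, 120.4]
wrist_force: [0.1, 0.2, -2.3]
opening: 0.0183
-3.126717858673493 [ 0.06  0.19 -2.31] [ 0.11 -0.04 -0.  ]
```

View pics/s3.png

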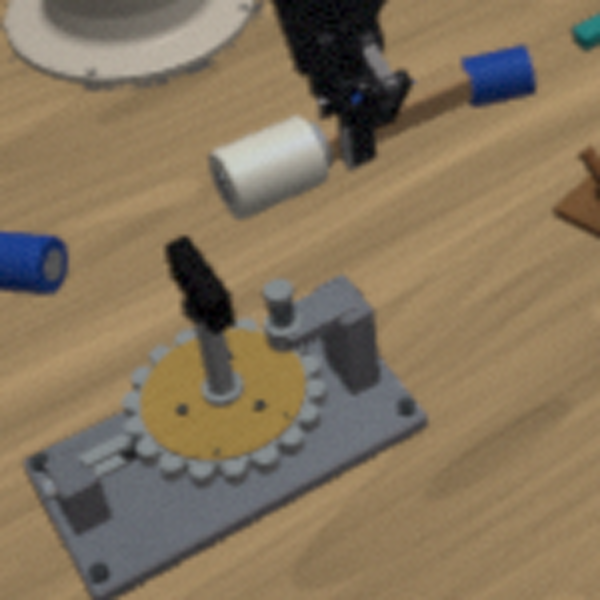

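View pics/t3.png

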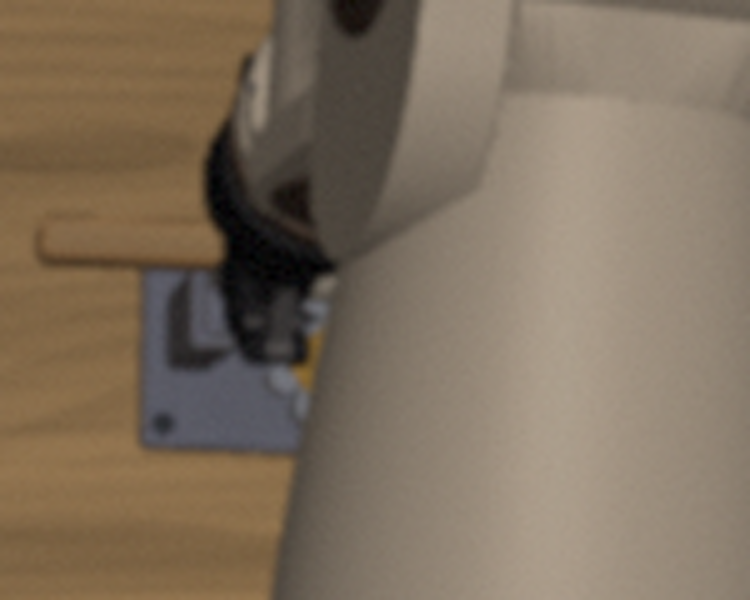

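Run:
```python
from h import *
S=pickle.load(open("scene3.pkl","rb"));T=pickle.load(open("top3.pkl","rb"))
a=np.radians(-93.13); u=np.array([np.cos(a),np.sin(a),0]); tcp=np.array([.5305,-.0722,.238])
for n,x in dict(headend=87,headctr=57,origin=27,hend=-88).items():
    X=tcp+u*x/1000; p=proj(S,X)[0]; print(n,X.round(4),p.round(1),((p-[120,160])*4).round(0))
p=proj(T,tcp-u*.088)[0]; print("top hend",((p-[280,140])*5).round(0), "z+12",((proj(T,tcp-u*.088+[0,0,.012])[0]-[280,140])*5).round(0))
cv2.imwrite("pics/s3b.png",cv2.resize(S["frame"][160:230,160:260,::-1],(800,560),interpolation=cv2.INTER_CUBIC))
```

```text
headend [ 0.5257 -0.1591  0.238 ] [175.1 206.8] [220. 187.]
headctr [ 0.5274 -0.1291  0.238 ] [186.2 201.9] [265. 168.]
origin [ 0.529  -0.0992  0.238 ] [197.1 197.2] [308. 149.]
hend [0.5353 0.0157 0.238 ] [235.7 180.2] [463.  81.]
top hend [ 40. 238.] z+12 [ 42. 232.]
```

View pics/s3b.png

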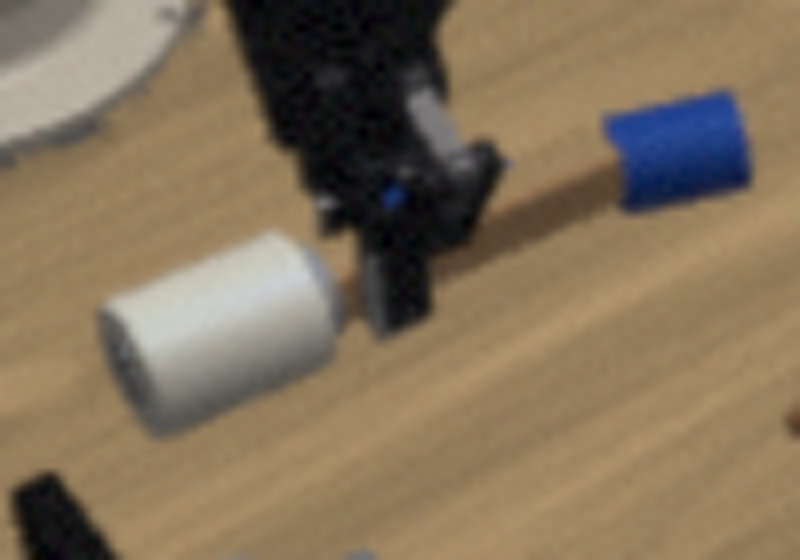

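The predicted head end at (175,207) agrees with the seen (176.5,206), and the maul is level. Striking at 0.2 m/s, to a TCP height of about 0.141.

```bash
python3 -m handwheel '[[0,0,0,0.024,0,0,1],[0,0,0,0.049,0,0,1],[0,0,0,0.074,0,0,1],[0,0,0,0.099,0,0,1],[0,0,0,0.099,0,0,1]]' 110
python3 - <<'E'
from h import *
from workcell import bot
c=bot.camera("scene"); o=bot.get_obs(); print(o["ee_pos"],o["wrist_force"].round(2),o["torque"].round(2));cv2.imwrite("pics/s4.png",cv2.resize(c["frame"][180:280,140:260,::-1],(720,600),interpolation=cv2.INTER_CUBIC))
E
```

```text
time: 8.05
ee_pos: [0.5306, -0.0725, 0.141]
tcp_rot: [36.3, 90.0, -56.8]
wrist_force: [-0.6, 0.3, 1.9]
opening: 0.0183
[ 0.53064277 -0.07249206  0.14156585] [-0.17 -0.71  1.21] [-0.12  0.08  0.02]
```

View pics/s4.png

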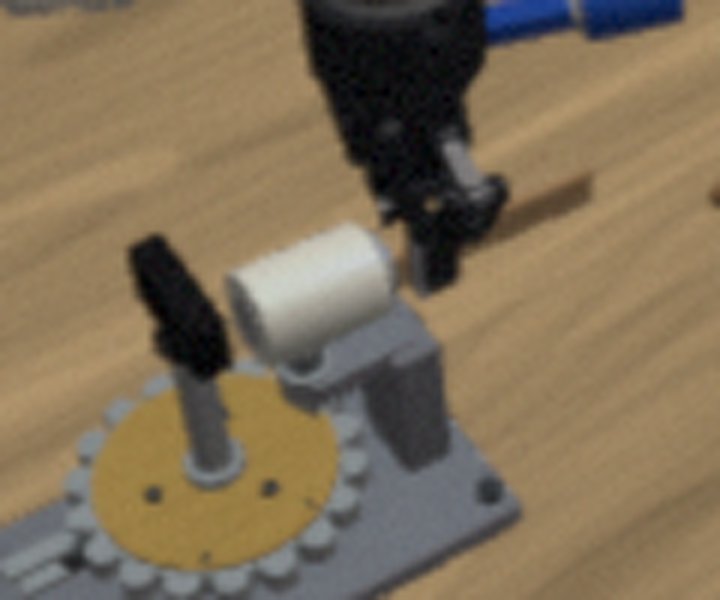

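Wrist force rose by about 3.7 N, so the punch is near the bottom, but I can't tell whether it bottomed. I'll feel for it by pressing 2 mm lower, then repeat the blow deeper if needed.

```bash
python3 -m handwheel '[[0,0,0,0.001,0,0,1],[0,0,0,0.002,0,0,1],[0,0,0,0.002,0,0,1]]'
python3 - <<'E'
from workcell import bot
import numpy as np
f=[]
for i in range(4):
    bot.camera("scene"); o=bot.get_obs(); f.append(o["wrist_force"][2])
print(np.round(f,2),o["ee_pos"])
E
```

```text
time: 8.48
ee_pos: [0.5307, -0.0726, 0.1398]
tcp_rot: [122.8, 89.9, 29.6]
wrist_force: [-0.1, 3.8, 4.8]
opening: 0.0185
[4.91 5.35 5.46 6.31] [ 0.53073961 -0.07263434  0.13972374]
```

Two further millimetres raised the force from about 1.5 to 5–6 N, so the bottom stop is at a TCP height of about 0.1405. The brisk blow had already carried the punch to within about 1 mm of full depth, well past 12.5 mm. Lifting and working out the way back.

```bash
python3 -m handwheel '[[0,0,0,-0.01,0,0,1],[0,0,0,-0.03,0,0,1],[0,0,0,-0.06,0,0,1],[0,0,0,-0.09,0,0,1],[0,0,0,-0.1,0,0,1],[0,0,0,-0.1,0,0,1]]' 90
python3 - <<'E'
from h import *
from workcell import bot
o=bot.get_obs()
c=bot.camera("scene");cv2.imwrite("pics/s5.png",cv2.resize(c["frame"][160:290,120:270,::-1],(692,600),interpolation=cv2.INTER_CUBIC))
plan(o,[.495,.2345,.18],14.3); print(o["ee_pos"],o["wrist_force"])
E
```

```text
time: 9.43
ee_pos: [0.5307, -0.0731, 0.2391]
tcp_rot: [15.5, 90.0, -77.7]
wrist_force: [0.9, -0.1, -3.6]
opening: 0.0182
shift [0.059, -0.0527, -0.3052] rot [[-17.48, 0.01, -0.0], [162.52, -0.0, -0.02]]
[ 0.53068011 -0.07310333  0.23908846] [ 0.90916079 -0.11272292 -3.63228758]
```

View pics/s5.png

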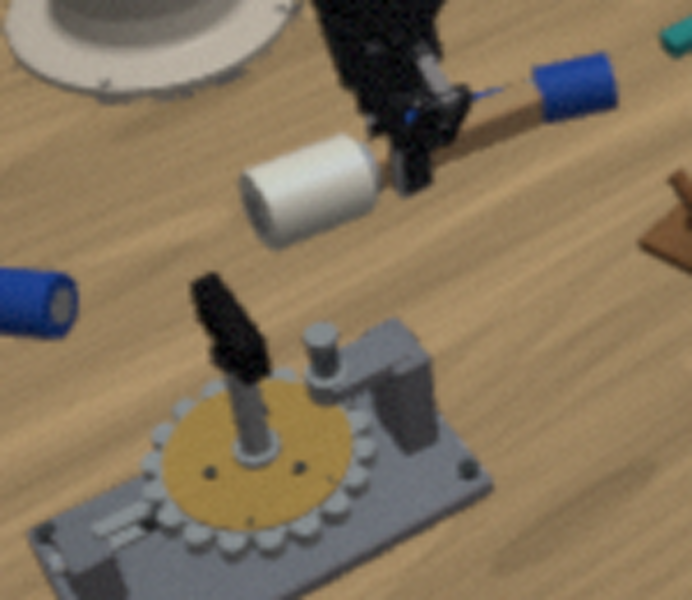

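The punch is up again at (322,345), the plate is unmoved and the maul is still level. Carrying it back over the rest.

```bash
python3 -m handwheel '[[0,0,0,0,0,-0.015,1],[-1,0,0,0,-0.005,-0.04,1],[-3,0,0,0,-0.01,-0.07,1],[-5,0,0,0,-0.018,-0.11,1],[-8,0,0,0,-0.026,-0.15,1],[-11,0,0,0,-0.034,-0.19,1],[-14,0,0,0.01,-0.042,-0.23,1],[-16,0,0,0.025,-0.05,-0.265,1],[-17.5,0,0,0.04,-0.053,-0.29,1],[-17.5,0,0,0.055,-0.053,-0.303,1],[-17.5,0,0,0.059,-0.053,-0.305,1],[-17.5,0,0,0.059,-0.053,-0.305,1],[-17.5,0,0,0.059,-0.053,-0.305,1]]'
python3 - <<'E'
from h import *
from workcell import bot
o=bot.get_obs(); 
c=bot.camera("scene");cv2.imwrite("pics/s6.png",cv2.resize(c["frame"][130:240,220:340,::-1],(600,550),interpolation=cv2.INTER_CUBIC))
c=bot.camera("top");cv2.imwrite("pics/t6.png",cv2.resize(c["frame"][180:260,140:260,::-1],(720,480),interpolation=cv2.INTER_CUBIC))
plan(o,[.495,.2345,.064],14.3); print(o["ee_pos"],o["wrist_force"])
E
```

```text
time: 11.1
ee_pos: [0.4948, 0.2339, 0.181]
tcp_rot: [92.2, 90.0, 16.4]
wrist_force: [-0.0, 0.2, -2.9]
opening: 0.0185
shift [0.117, 0.0002, -0.0006] rot [[-0.04, -0.0, -0.05], [179.96, -0.08, 0.0]]
[0.49484033 0.2338741  0.18095902] [-3.35711500e-05  1.87957267e-01 -2.91074643e+00]
```

View pics/s6.png

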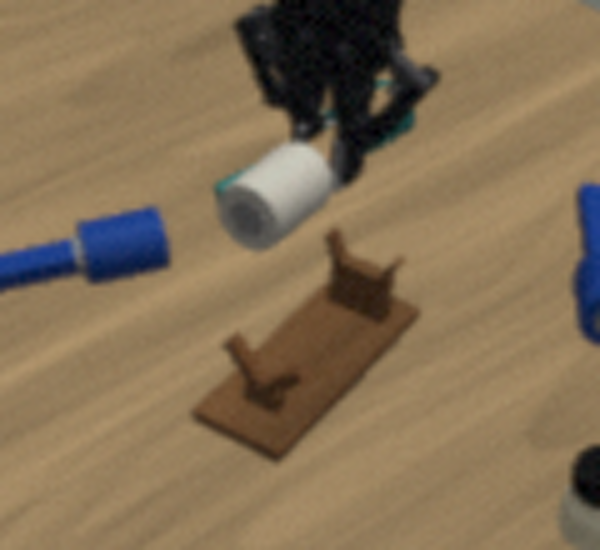

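View pics/t6.png

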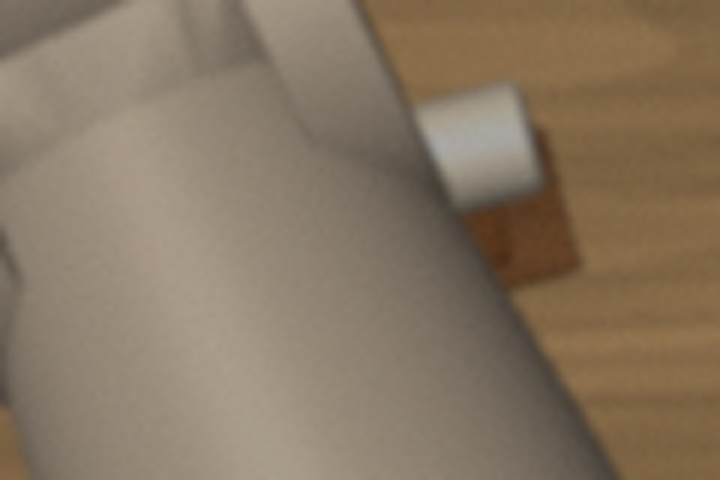

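The maul hangs right over the empty rest, level and aligned. Lowering to the grasp height of 0.065 and checking the force before release.

```bash
python3 -m handwheel '[[0,0,0,0.02,0,0,1],[0,0,0,0.05,0,0,1],[0,0,0,0.08,0,0,1],[0,0,0,0.1,0,0,1],[0,0,0,0.109,0,0,1],[0,0,0,0.113,0,0,1],[0,0,0,0.116,0,0,1],[0,0,0,0.116,0,0,1]]'
python3 - <<'E'
from h import *
from workcell import bot
o=bot.get_obs(); print(o["ee_pos"],o["wrist_force"].round(2),o["torque"].round(2))
c=bot.camera("scene");cv2.imwrite("pics/s7.png",cv2.resize(c["frame"][130:240,220:340,::-1],(600,550),interpolation=cv2.INTER_CUBIC))
E
```

```text
time: 12.2
ee_pos: [0.4951, 0.2344, 0.0667]
tcp_rot: [95.5, 89.9, 19.8]
wrist_force: [-3.3, -6.2, 7.9]
opening: 0.0184
[0.49509072 0.23443746 0.06667588] [-3.34 -6.19  7.93] [-0.43  0.98  0.27]
```

View pics/s7.png

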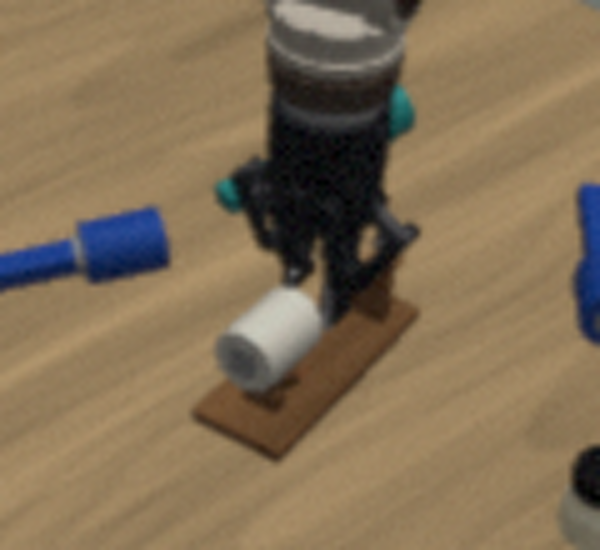

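It is seated, with support of about 11 N and the head in the same place as before. Releasing and rising.

```bash
python3 -m handwheel '[[0,0,0,0,0,0,0.7],[0,0,0,0,0,0,0.3],[0,0,0,0,0,0,-0.3],[0,0,0,0,0,0,-1],[0,0,0,0,0,0,-1],[0,0,0,0,0,0,-1],[0,0,0,-0.02,0,0,-1],[0,0,0,-0.06,0,0,-1],[0,0,0,-0.11,0,0,-1],[0,0,0,-0.16,0,0,-1],[0,0,0,-0.19,0,0,-1],[0,0,0,-0.2,0,0,-1]]'
python3 - <<'E'
from h import *
from workcell import bot
o=bot.get_obs(); print(o["q"].round(1))
c=bot.camera("scene");pickle.dump(c,open("scene8.pkl","wb"));cv2.imwrite("pics/s8.png",cv2.resize(c["frame"][165:230,240:330,::-1],(800,578),interpolation=cv2.INTER_CUBIC))
plan(o,[.5235,-.186,.265],-3.2);
E
```

```text
time: 13.75
ee_pos: [0.495, 0.2348, 0.2661]
tcp_rot: [100.5, 89.8, 24.9]
wrist_force: [-0.0, 0.4, -0.9]
opening: 0.0856
[ 25.4   4.9  11.8  96.7  -0.  101. ]
shift [0.0007, -0.0765, 0.4147] rot [[17.53, -0.05, -0.15], [-162.47, 0.21, -0.07]]
```

View pics/s8.png

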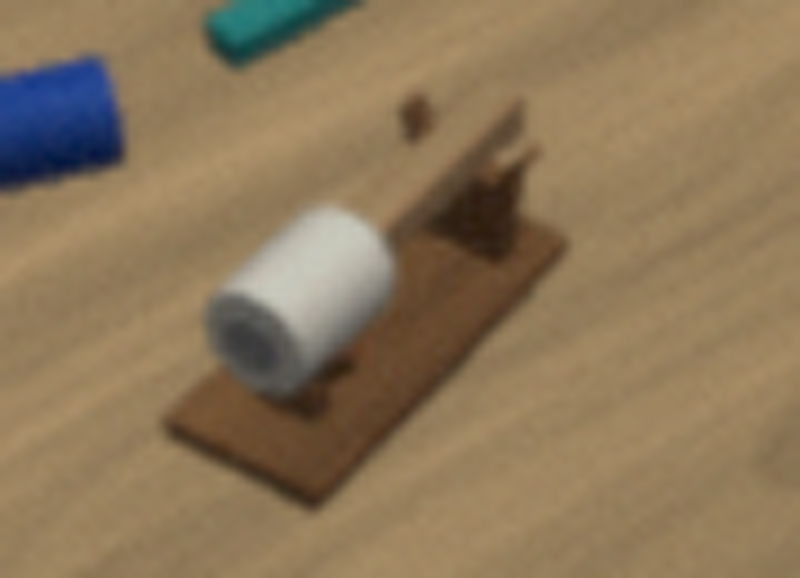

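The maul lies just as at the start: its head is at (300,300) in the V and its handle on the saddle. Next I'll go over the knob, with jaw angle 86.8° (turn -72.5 about tool x), which keeps joint 6 inside its range for the 60° turn.

```bash
python3 -m handwheel '[[-4,0,0,0,-0.003,0.015,-1],[-10,0,0,0,-0.01,0.045,-1],[-17,0,0,0,-0.016,0.085,-1],[-24,0,0,0,-0.024,0.13,-1],[-31,0,0,0,-0.032,0.175,-1],[-38,0,0,0,-0.04,0.22,-1],[-45,0,0,0,-0.048,0.265,-1],[-52,0,0,0,-0.056,0.305,-1],[-59,0,0,0,-0.064,0.345,-1],[-65,0,0,0,-0.07,0.38,-1],[-70,0,0,0,-0.075,0.405,-1],[-72.5,0,0,0,-0.0765,0.4147,-1],[-72.5,0,0,0,-0.0765,0.4147,-1],[-72.5,0,0,0,-0.0765,0.4147,-1]]' 60
python3 - <<'E'
from h import *
from workcell import bot
o=bot.get_obs(); print(o["q"].round(1),tooly(o)[0],o["wrist_force"].round(2))
c=bot.camera("scene");pickle.dump(c,open("scene9.pkl","wb"));cv2.imwrite("pics/s9.png",cv2.resize(c["frame"][160:310,110:260,::-1],(600,600),interpolation=cv2.INTER_CUBIC))
plan(o,[.523,-.186,.172],86.8);
E
```

```text
time: 15.55
ee_pos: [0.5228, -0.1857, 0.2634]
tcp_rot: [159.8, 89.9, 156.6]
wrist_force: [1.0, -0.8, -0.5]
opening: 0.0853
[-19.6   6.   12.7  96.7   0.  -16.3] 86.78699661445123 [ 0.97 -0.82 -0.52]
shift [0.0914, -0.0003, 0.0003] rot [[-0.01, -0.07, -0.03], [179.99, -0.04, 0.12]]
```

View pics/s9.png

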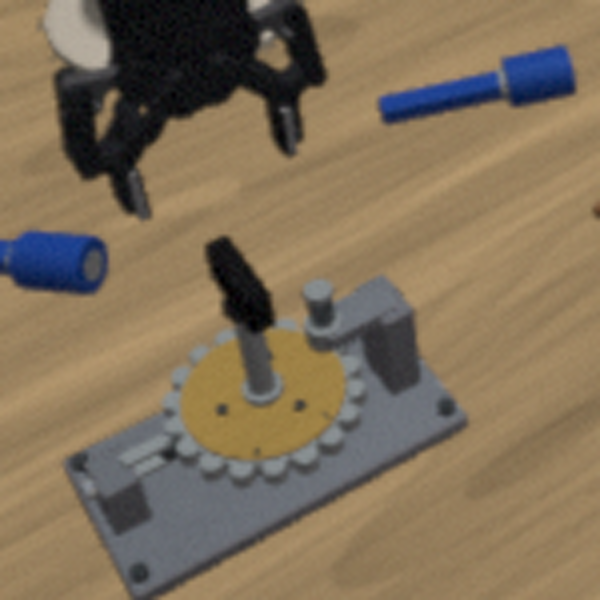

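The open jaws straddle the knob at (240,285) symmetrically, and the finger tips at (135,205) and (290,145) clear the punch. Descending and closing gently.

```bash
python3 -m handwheel '[[0,0,0,0.02,0,0,-1],[0,0,0,0.045,0,0,-1],[0,0,0,0.07,0,0,-1],[0,0,0,0.085,0,0,-1],[0,0,0,0.091,0,0,-1],[0,0,0,0.091,0,0,-0.4],[0,0,0,0.091,0,0,0],[0,0,0,0.091,0,0,0.3],[0,0,0,0.091,0,0,0.5],[0,0,0,0.091,0,0,0.7],[0,0,0,0.091,0,0,1],[0,0,0,0.091,0,0,1],[0,0,0,0.091,0,0,1]]' 50
python3 - <<'E'
from h import *
from workcell import bot
c=bot.camera("scene");cv2.imwrite("pics/s10.png",cv2.resize(c["frame"][180:310,110:240,::-1],(600,600),interpolation=cv2.INTER_CUBIC))
o=bot.get_obs(); print(tooly(o)[0],o["wrist_force"].round(2),o["torque"].round(3),o["ee_pos"],o["opening"])
E
```

```text
time: 17.23
ee_pos: [0.5232, -0.1852, 0.1738]
tcp_rot: [67.9, 89.9, 64.8]
wrist_force: [-0.6, 7.1, 4.0]
opening: 0.0171
86.86640290670479 [-0.27  6.48  3.18] [ 1.128  0.034 -0.14 ] [ 0.52317696 -0.18522107  0.17384575] 0.017282460841616033
```

View pics/s10.png

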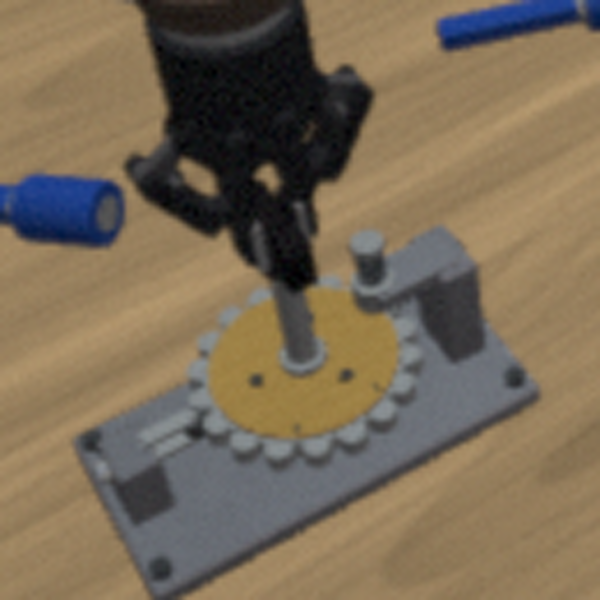

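Gripped with an opening of 17 mm on the 18 mm bar. There is a small side force (+6.5 N in y) and -0.14 N m about z, so I'll ease the centre and the angle to find the true seat of the notch.

```bash
python3 -m handwheel '[[0.5,0,0,0,0.0005,0,1],[1,0,0,0,0.001,0,1],[1,0,0,0,0.001,0,1]]' 60
python3 - <<'E'
from h import *
from workcell import bot
for i in range(3):
    c=bot.camera("scene");o=bot.get_obs(); print(tooly(o)[0],o["wrist_force"].round(2),o["torque"].round(3),o["ee_pos"])
E
```

```text
time: 17.65
ee_pos: [0.5232, -0.1851, 0.1739]
tcp_rot: [-4.9, 90.0, -9.1]
wrist_force: [-0.6, 3.6, 6.3]
opening: 0.0171
85.84998138326999 [-1.33  2.72  6.65] [0.485 0.173 0.507] [ 0.52322094 -0.18511344  0.17382387]
85.85019778319455 [-1.04  3.82  5.71] [0.498 0.173 0.402] [ 0.52322809 -0.18512953  0.17386943]
85.85122222694746 [-0.56  3.8   5.81] [0.488 0.19  0.458] [ 0.52320971 -0.18511105  0.17385239]
```

```bash
python3 -m handwheel '[[1,0,0,0,0.0005,0,1],[2,0,0,0,0.0005,0,1],[3,0,0,0,0.0005,0,1],[4,0,0,0,0.0005,0,1],[4,0,0,0,0.0005,0,1]]' 80
python3 - <<'E'
from h import *
from workcell import bot
for i in range(2):
    c=bot.camera("scene");o=bot.get_obs(); print(tooly(o)[0],o["wrist_force"].round(2),o["torque"].round(3),o["ee_pos"])
E
```

```text
time: 18.42
ee_pos: [0.5232, -0.1851, 0.1739]
tcp_rot: [-36.0, 89.9, -44.2]
wrist_force: [-1.1, 0.6, 5.2]
opening: 0.017
81.80177970250764 [-1.27  0.23  5.15] [0.147 0.203 0.125] [ 0.52322175 -0.18505221  0.17390804]
81.8036258581481 [-1.83  0.48  6.04] [0.11  0.223 0.135] [ 0.52318927 -0.18506291  0.17390107]
```

Side force is now about zero. Continuing to the first notch, 20° in total.

```bash
python3 -m handwheel '[[2.5,0,0,0,0,0,1],[5,0,0,0,0,0,1],[7.5,0,0,0,0,0,1],[10,0,0,0,0,0,1],[12.5,0,0,0,0,0,1],[15,0,0,0,0,0,1],[15,0,0,0,0,0,1]]' 80
python3 - <<'E'
from h import *
from workcell import bot
for i in range(2):
    c=bot.camera("scene");o=bot.get_obs(); print(tooly(o)[0],o["wrist_force"].round(2),o["torque"].round(3),o["ee_pos"])
cv2.imwrite("pics/s11.png",cv2.resize(c["frame"][180:310,110:240,::-1],(600,600),interpolation=cv2.INTER_CUBIC))
E
```

```text
time: 19.4
ee_pos: [0.5232, -0.1849, 0.1739]
tcp_rot: [-9.3, 89.9, -32.6]
wrist_force: [-1.1, 1.2, 5.1]
opening: 0.0166
66.77571163093148 [-0.48  1.69  5.45] [ 0.31   0.196 -0.16 ] [ 0.52323992 -0.18491803  0.1739165 ]
66.78110380635961 [-1.08  2.05  6.29] [ 0.281  0.224 -0.161] [ 0.52322272 -0.1849432   0.1739114 ]
```

View pics/s11.png

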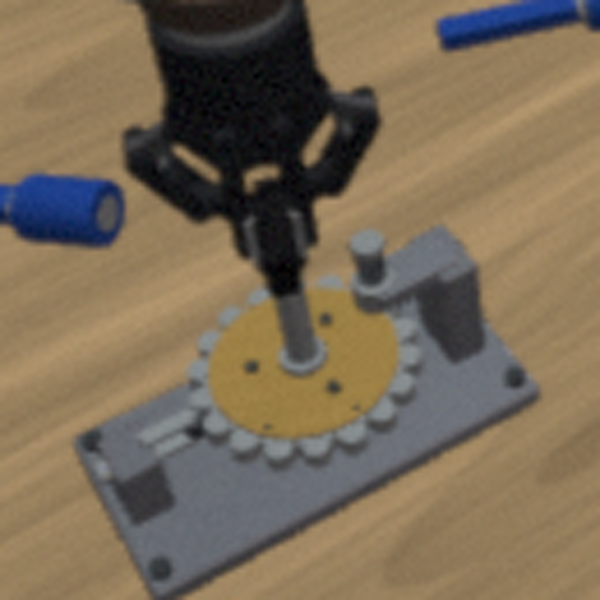

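The plate's holes have turned clockwise with the knob, and the readings repeat the seated pattern (torque -0.16 as at the start). On to the second notch.

```bash
python3 -m handwheel '[[2.5,0,0,0,0,0,1],[5,0,0,0,0,0,1],[7.5,0,0,0,0,0,1],[10,0,0,0,0,0,1],[12.5,0,0,0,0,0,1],[15,0,0,0,0,0,1],[17.5,0,0,0,0,0,1],[20,0,0,0,0,0,1],[20,0,0,0,0,0,1]]' 80
python3 - <<'E'
from h import *
from workcell import bot
for i in range(2):
    c=bot.camera("scene");o=bot.get_obs(); print(tooly(o)[0],o["q"].round(1),o["wrist_force"].round(2),o["torque"].round(3),o["ee_pos"])
cv2.imwrite("pics/s12.png",cv2.resize(c["frame"][180:310,110:240,::-1],(600,600),interpolation=cv2.INTER_CUBIC))
E
```

```text
time: 20.62
ee_pos: [0.5233, -0.1848, 0.1739]
tcp_rot: [26.0, 89.9, -17.3]
wrist_force: [-0.7, 2.3, 6.3]
opening: 0.0167
46.781212889743664 [-19.5   4.7   1.3  86.6   0.   23.8] [0.09 2.08 6.1 ] [ 0.357  0.145 -0.153] [ 0.52330389 -0.18483202  0.17391362]
46.78939917333358 [-19.5   4.7   1.3  86.6   0.   23.8] [-0.53  2.51  6.26] [ 0.412  0.171 -0.118] [ 0.52328715 -0.18482563  0.17389255]
```

View pics/s12.png

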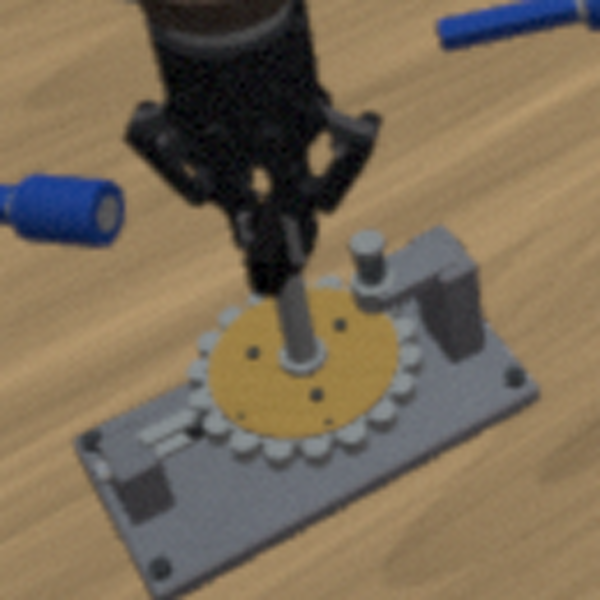

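The second notch is reached; the holes are now at (253,352), (317,395) and (340,325), about 40° round. Now the last 20°, slowing at the end.

```bash
python3 -m handwheel '[[2.5,0,0,0,0,0,1],[5,0,0,0,0,0,1],[7.5,0,0,0,0,0,1],[10,0,0,0,0,0,1],[12.5,0,0,0,0,0,1],[15,0,0,0,0,0,1],[17,0,0,0,0,0,1],[19,0,0,0,0,0,1],[20,0,0,0,0,0,1],[20,0,0,0,0,0,1],[20,0,0,0,0,0,1],[20,0,0,0,0,0,1]]' 80
python3 - <<'E'
from h import *
from workcell import bot
for i in range(3):
    c=bot.camera("scene");o=bot.get_obs(); print(tooly(o)[0],o["wrist_force"].round(2),o["torque"].round(3),o["ee_pos"],o["qd"].round(2))
cv2.imwrite("pics/s13.png",cv2.resize(c["frame"][180:310,110:240,::-1],(600,600),interpolation=cv2.INTER_CUBIC))
cv2.imwrite("pics/s13m.png",cv2.resize(c["frame"][165:230,240:330,::-1],(800,578),interpolation=cv2.INTER_CUBIC))
E
```

```text
time: 22.22
ee_pos: [0.5234, -0.1847, 0.1739]
tcp_rot: [57.4, 89.9, -5.8]
wrist_force: [1.1, 3.0, 5.4]
opening: 0.017
26.796135709063666 [0.64 3.43 5.56] [ 0.52   0.122 -0.079] [ 0.52343767 -0.18475446  0.17393364] [ 0.07 -0.05 -0.12 -0.12  0.02  0.03]
26.799114996044796 [-0.18  3.02  6.51] [ 0.494  0.102 -0.206] [ 0.52340672 -0.18474188  0.1738923 ] [ 0.06  0.    0.03 -0.06 -0.08 -0.09]
26.800779042455822 [0.69 2.69 5.85] [ 0.476  0.059 -0.104] [ 0.523441   -0.18473002  0.173918  ] [-0.02  0.02  0.03  0.    0.03  0.06]
```

View pics/s13.png

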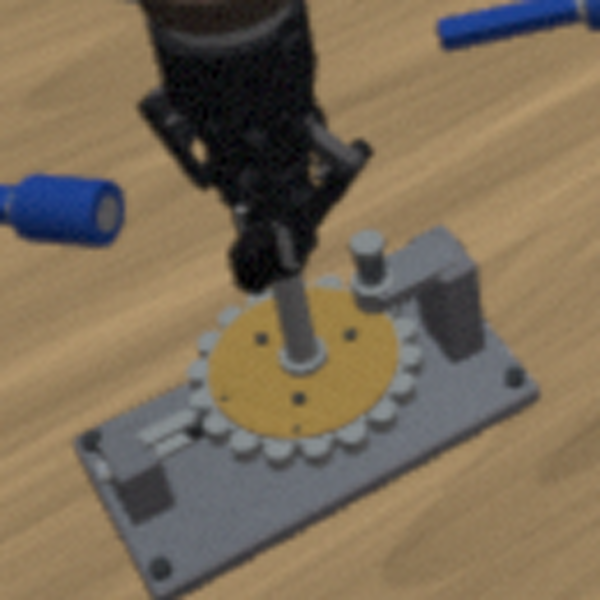

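View pics/s13m.png

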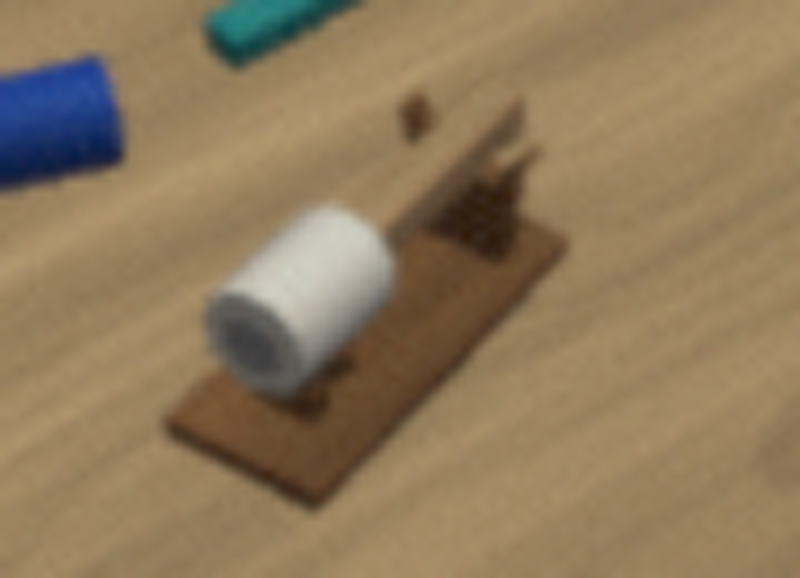

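Run:
```python
from h import *
S=pickle.load(open("scene0.pkl","rb"))
f=lambda L,k,o:[np.degrees(np.arctan2(*(back(S,np.array(p)/k+o,.061)[:2]-[.5228,-.1855])[::-1])).round(1) for p in L]
k=600/130
print("start",f([(273,314),(390,308)],6,np.array([120,210])))
print("n1",f([(252,367),(333,387),(325,320)],k,np.array([110,180])))
print("n2",f([(253,352),(317,395),(340,325)],k,np.array([110,180])))
print("n3",f([(262,340),(299,398),(350,334)],k,np.array([110,180])))
```

```text
start [np.float64(-98.1), np.float64(29.9)]
n1 [np.float64(-119.3), np.float64(9.3), np.float64(124.6)]
n2 [np.float64(-141.0), np.float64(-11.1), np.float64(106.3)]
n3 [np.float64(-159.6), np.float64(-32.3), np.float64(89.0)]
```

From the plate's holes, the plate has turned about 61–62° (measured to within about 2°), and the jaws have turned 60.0°. It is at rest in the third notch, the punch is up and the maul is in its rest. Handing in.

Run:
```python
from workcell import bot
print(bot.job_done()); print(bot.get_obs()["time"])
```

```text
the job is handed in; nothing more can be done
None
the job is handed in; nothing more can be done
```

I struck the punch once with the white maul at a commanded 0.2 m/s and laid the maul back in its rest. I then turned the knob clockwise 20° at a time to the third notch and handed in at about 22.4 s while still gripping it. No verdict was reported.

- **Blow:** the punch's depth could not be read directly. The spring force, and pressing 2 mm lower afterwards, put the blow within about 1 mm of the bottom stop. The punch was up again in the pictures after that.
- **Maul:** in the last picture it lies as it did at the start, on both uprights.
- **Plate:** the jaws turned 60.0°, while the plate's holes measured 61–62° in the images, good to about 2°. That is a slight disagreement, but inside the ±4.6° allowed.
- **Hold:** at the end the arm was still. The wrist showed about 6 N and -0.1 N m, close to the readings in the first and second notches. The fingers read 17 mm open on the 18 mm bar, with the grip set to 80 N.
- **Torque reading:** 1° into the turn I read 0.45 N m about the plate's axis, more than the stated 0.2. I did not find out why; it fell to 0.13 by 5°, and the turning went on normally.
- **Bystanders:** I did not measure the jar, bench block or loupe again at the end. None of the moves went near them.

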